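# Level the shed shelf: seat the spirit level, press and turn the levelling foot

## Robot

A 7-joint arm with a two-finger parallel gripper is mounted at the origin on the work surface. World frame = base frame: x ahead of the robot, y to its left, z up, the work surface at z = 0. Lengths are in mm, angles in rad, forces in N, time in s.
With the tool pointing down it reaches from about 400 to 875 mm from the base axis. Payload 4.4 kg.
Tool frame: the origin (TCP) lies midway between the tips of the shut fingers; the grasp point (between the pads) lies ctrl.grip_depth behind it (ctrl.grip_depth is the distance from the TCP to the grasp point, in mm); z points along the fingers, y is the line along which they close (so a half turn about z gives the same grasp; the last joint's range is limited). The gripper opens to 85 mm and grips with 20 to 120 N. Pads are 22 mm wide; open, the fingers measure 114 mm over their backs; the gripper's body (76 mm by 85 mm) begins 54 mm behind the grasp point. The pads swing forward as they close: fully open they stand 13 mm farther back than shut.
Start: joints at [1.248, 0.628, 0.038, 1.517, -0.027, 0.996, -0.02], TCP at [165.119, -628.692, 231.313] pointing down, gripper open.
Joint ranges: [-3.06, 3.06], [-0.37, 2.12], [-1.25, 1.32], [0.18, 2.47], [-1.1, 4.24], [0.23, 1.98], [-2.94, 2.94]. Speed limits (rad/s): [2.57, 2.57, 3.14, 3.14, 3.14, 3.14, 3.14].

## Interface

Orientations are given as [roll, pitch, yaw] about the fixed x, y, z axes, in that order (R = Rz(yaw) Ry(pitch) Rx(roll)).
In Python, from cell import ctrl gives the robot as it stands.
- The arm moves only by the tool carry_out, never from a script. Its argument "deltas" is one flat list of numbers, 7 for each row, row after row: the turn, a rotation vector about the tool's x, y, z in degrees, then the shift along the tool's x, y, z in m, then the closure, from -1 (fully open) to 1 (shut). In form: [wx, wy, wz, dx, dy, dz, claw, wx, wy, wz, dx, dy, dz, claw, ...]. A call has 1 to 12 rows; each row shifts and turns the commanded pose from where the row before left it, along the tool's axes as they then stand; what a row does not reach is not made up. A row lasts 1/8 s, in which the tool goes at most 62.5 mm and 10.7 degrees, less where a joint would pass 70% of its speed; a pose out of reach is approached as far as the arm can. A call with a gripper value outside its range is refused whole. The fingers move at their own pace and stop on an object; the grip force is fixed at half the most. Time passes only in rows, so rows that do not move let the fingers close. It gives the time, the measured TCP pose, the force, the opening and the grip force at its end, in the units of the state.
- ctrl.read_state(): the state, without advancing time (a new reading comes with each control period).
- ctrl.get_image(name): name is "side" or "top"; returns the picture (420x560x3 uint8, red, green, blue); there is no depth.
- ctrl.calibration(name): a dict with "mtx" (3x3 intrinsics, pixels), "R" (3x3) and "t" (3): a world point X has camera coordinates R X + t. Camera axes: x right, y down, z forward; pixel columns grow to the right and rows downward; lengths in mm; the calibration is good to about 2 mm. A picture is of the moment at which its call begins. calibration takes no time and is no camera call.
- ctrl.finish_job(): hands the job in; it is judged then, once.
The state is a dict: "clock": time; "qpos": joint angles; "qd": joint speeds; "tau": joint torques, N m; "eef_pos": TCP position; "tool_rot": TCP orientation; "force": force on the tool from outside, world axes, zero at the start; "torque": the same for the moment, N m; "width": finger opening in mm; "gripper_force": force on a finger pad.
Only numpy, scipy, OpenCV 4.12 (cv2) and the standard library are available. Lean on these libraries where they do the work, as an engineer would, in place of code of your own. Each camera call takes 0.05 s, during which the arm holds its last target. There are 200 camera calls.

## Task

Seat the spirit level, vial upward, fully down in the two clips on the white shelf and let go of it. Then grip the bar knob of the levelling foot, press it down so that the foot bears firmly on its bracket, and turn it until the bubble rests between the two lines; finish like that, still gripping the knob and pressing the foot down, with the bubble between the lines. Leave the other things on the bench where they are.

Things in the scene. Friction and masses are not known exactly. Their poses are not given: they have to be found in the camera images.
- level: Aluminium box spirit level with black ends, loose on the bench at the robot's left: 220 mm long (x), 26 wide (y), 45 high, about 0.35 kg. Origin: centre of its underside, z up. A green vial, 74 mm long, lies in the middle of its top face, two black lines 14 mm either side of the middle; vial and bubble stand up to 4 mm proud. Either end may point either way in the clips.
- bubble (a joint): Pale bubble, 20 mm long, in the level's vial: offset from the middle in m along the level's +x, +-0.022 at the ends. It floats to the higher end, about 1.1 mm per mrad of slope, and takes about 1.5 s to settle. Between the lines means within 4 mm of 0.
- cradle (a point): Point on the shelf's top face midway between its two clips; y runs along the shelf, from the knob's end to the pivot's end, z out of the face. Each clip is two aluminium walls 4 mm thick, 14 high, 30 long (y), 33 apart inside, centred 75 mm from here along +-y; the level lies along y between them, underside on the shelf. No walls in the middle 120 mm.
- pivot (a point): The shelf's hinge axis, 120 mm from the cradle point along its +y, at mid-thickness. The shelf is white MDF, 400 x 140 x 18 mm, top about 0.1 m above the bench, on a bracket at each end; a spring holds the knob's end up (about 0.035 rad, 11 mm at the knob) until the knob is pressed down.
- knob: Black bar knob on a 60 mm wide, 5 mm thick skirt disc, on the levelling screw at the shelf's other end, 205 mm from the cradle point along its -y. Bar 50 mm long (x), 14 thick (y), 24 high; origin: centre of the bar's underside (the skirt's top), z up, 18 to 21 mm above the shelf's face. Friction 0.15 N m. Fingertips gripping the bar can push on the skirt.
- knob_grip (a point): On the knob's axis, 21 mm above the bar's underside: a height to grip. Pressed 6 to 9 mm down with about 4 to 6 N the foot meets its bracket, a hard stop; let go, it springs up. The pressed end is at first always too high: turn anticlockwise from above (0.7 to 1.4 rad) to lower it: 4 mm, or 13.5 mm of bubble towards the pivot, per rad. The pressed knob keeps its height.
- screw: Steel levelling screw, 12 mm thick, carrying the knob and standing through the shelf; origin on its axis at the shelf's mid-thickness at mid-travel, 33 mm below the knob's origin. Its lower tip, the foot, is 40 mm below the origin.
- pad: Steel bracket ledge, 50 x 60 mm, under the screw, on which the foot bears when the knob is pressed; origin at the middle of its top face, 50 mm above the bench.
- torch: Bystander: black torch, 52 mm wide at its foot, 150 mm tall, standing on its lens on the robot's right; origin at the centre of its underside.
- wrench: Bystander: steel wrench lying flat before the shelf, near the robot; origin at the centre of its underside.
- cup: Bystander: red plastic cup, 76 mm wide, 90 mm tall, far left beside the shelf; origin at the centre of its underside.
- brush: Bystander: wooden-handled brush lying on the robot's right; origin at the centre of its underside.
- tape: Bystander: grey tape measure, 65 x 35 x 60 mm, near the robot on its right; origin at the centre of its underside.

How it is judged (in metres and radians):
On the way, in this order (a step that is already met when the one before it is completed fails the run):
1. the level lies fully down in both clips, upright, and is released (x of level in the frame of cradle between -0.006 and 0.006 m and y of level in the frame of cradle between -0.025 and 0.025 m and z of level in the frame of cradle between -0.005 and 0.005 m and angle between the x axis of level and the y axis of cradle, either way round below 0.08 rad and angle between level's own z axis and vertical below 0.1 rad and contact force between the fingers and level below 0.1 N), for 0.3 s.
2. the gripped knob is pressed down so that the foot bears on its bracket (contact force between the fingers and knob above 2 N and contact force between screw and pad above 1.5 N), for 0.2 s.
At the end, for the whole second after the job is handed in: The level lies upright in both clips (within 6 mm across, 25 mm along, 5 mm in height of the cradle point, 0.08 rad), untouched; the fingers hold the knob (over 2 N) and press the foot on its bracket (over 1.5 N); the bubble stays within 4 mm of the middle (all of step 1 and all of step 2 and value of joint bubble between -0.004 and 0.004 m); the arm keeps its last pose, push and grip.
It fails at once if a bystander is pushed more than 30 mm (distance of any of torch, wrench, cup, brush, tape from where it was at the start of the episode above 0.03 m).
It also fails if it takes over 64 s, if anything falls off the work surface, if the arm or the gripper's body presses on something with over 40 N, if the wrist force passes 120 N, or if a joint passes its speed limit or range.

## Working session

There is one attempt and no reset: what is moved stays moved. The work goes in short steps, Python scripts to look and compute and a tool call to move; the robot and the scene stay as the last step left them, time stands still between calls to the robot, and variables do not carry over. Pictures are saved under pics/ and viewed, at most 10 in all, crops included, and the job is handed in when it is done.

Besides the shell and the picture viewer there is one more tool, called after "Call:" as name(argument=value, ...) on one line, values as JSON. carry_out: Moves the arm, as the interface text tells. Its arguments: {"type":"object","properties":{"deltas":{"type":"array"}},"required":["deltas"]}

```bash
ls; mkdir -p pics; python3 - <<'E'
from cell import ctrl
import cv2
for n in("side","top"):
    im=ctrl.get_image(n); cv2.imwrite(f"pics/{n}0.png",im[:,:,::-1]); c=ctrl.calibration(n); print(n,c)
s=ctrl.read_state(); print(s, ctrl.grip_depth)
E
```

```text
pics
side {'mtx': array([[437.46143371,   0.        , 276.3713311 ],
       [  0.        , 437.46143371, 214.89597153],
       [  0.        ,   0.        ,   1.        ]]), 'R': array([[-0.86961267, -0.49370148,  0.0057148 ],
       [-0.38565108,  0.67197276, -0.63223877],
       [ 0.30829702, -0.55200676, -0.77475253]]), 't': array([ 444.40036303,  295.26742789, 1277.78068133])}
top {'mtx': array([[412.74815034,   0.        , 277.08038713],
       [  0.        , 412.74815034, 205.51833894],
       [  0.        ,   0.        ,   1.        ]]), 'R': array([[ 0.00704413, -0.99992089,  0.01042116],
       [-0.99255623, -0.0082586 , -0.12150691],
       [ 0.12158336, -0.00948767, -0.99253588]]), 't': array([ -50.41834408,  536.74681446, 1224.52661051])}
{'clock': 0.1, 'qpos': array([ 1.24819819,  0.62927635,  0.03844286,  1.51827256, -0.02702573,
        0.99630082, -0.02000505]), 'qd': array([ 0.00035261, -0.00133123,  0.00146889, -0.00064744,  0.00063135,
        0.00057691,  0.00069851]), 'tau': array([ 3.05678666e-03, -5.64530432e+01,  1.23096909e+00, -1.93971795e+01,
        1.14339305e-02,  5.44371127e-03,  3.67380153e-06]), 'eef_pos': array([ 164.98420365, -628.12814815,  230.4648281 ]), 'tool_rot': array([-3.13985312e+00, -3.72916495e-06,  2.56780515e-01]), 'force': array([-0.37603316, -0.63043543, -0.43854501]), 'torque': array([-0.0306025 ,  0.08304753,  0.01063757]), 'gripper_force': 0.0, 'width': 85.54275376091469} 18.700000000000003
```

View pics/side0.png

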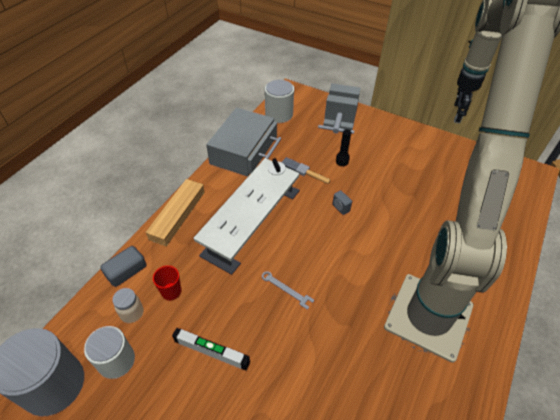

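View pics/top0.png

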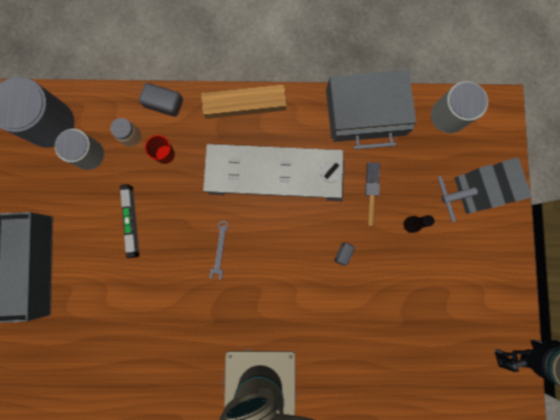

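The side view shows the level at about (210,347), the shelf at (248,212) and the knob at (277,166). In the top view they are at (128,220), (273,172) and (332,171). The torch, brush and tape lie to the right of the shelf, with the wrench in front of it and the cup beside it. Next I'll measure with masks.

```bash
cat > h.py <<'E'
import numpy as np, cv2
from cell import ctrl
C={n:ctrl.calibration(n) for n in("side","top")}
def ray(n,uv):
    c=C[n]; d=c["R"].T@np.linalg.solve(c["mtx"],[uv[0],uv[1],1.]); return -c["R"].T@c["t"],d/np.linalg.norm(d)
def onz(n,uv,z):
    o,d=ray(n,uv); return o+d*(z-o[2])/d[2]
def tri(a,b):
    o1,d1=ray("side",a); o2,d2=ray("top",b)
    s=np.linalg.lstsq(np.c_[d1,-d2],o2-o1,rcond=None)[0]
    p,q=o1+s[0]*d1,o2+s[1]*d2; return (p+q)/2,np.linalg.norm(p-q)
def proj(n,X):
    c=C[n]; p=c["mtx"]@(c["R"]@np.asarray(X,float)+c["t"]); return p[:2]/p[2]
def blobs(mask,roi,amin=8):
    x0,y0,x1,y1=roi; m=np.zeros_like(mask,np.uint8); m[y0:y1,x0:x1]=mask[y0:y1,x0:x1]
    n,l,s,c=cv2.connectedComponentsWithStats(m)
    return [(s[i,4],c[i],l==i) for i in np.argsort(-s[:,4]) if i and s[i,4]>=amin]
E
python3 - <<'E'
from h import *
np.set_printoptions(precision=2,suppress=True)
I={n:cv2.imread(f"pics/{n}0.png") for n in C}
g={}
for n,roi in(("side",(165,320,260,375)),("top",(110,175,150,265))):
    im=I[n].astype(int);b,gr,r=im[...,0],im[...,1],im[...,2]
    bl=blobs((gr>r+40)&(gr>b+30),roi,4); print(n,"green",[(a,c) for a,c,_ in bl])
    pts=np.concatenate([np.argwhere(m)[:,::-1] for a,c,m in bl]); g[n]=cv2.minAreaRect(pts.astype(np.float32))[0]
    w=blobs((im.min(2)>120)&(im.max(2)-im.min(2)<40),roi,10); print("white",[(a,c) for a,c,_ in w])
    k=blobs((im.max(2)<50),roi,10); print("black",[(a,c) for a,c,_ in k])
print("vial",g,tri(g["side"],g["top"]))
for n,roi in(("side",(190,150,305,265)),("top",(195,135,350,205))):
    im=I[n]; hsv=cv2.cvtColor(im,cv2.COLOR_BGR2HSV)
    w=blobs((hsv[...,1]<60)&(hsv[...,2]>150),roi,200)
    for a,c,m in w[:1]:
        rect=cv2.minAreaRect(np.argwhere(m)[:,::-1].astype(np.float32)); print(n,a,rect,cv2.boxPoints(rect))
    x0,y0,x1,y1=roi
    cv2.imwrite(f"pics/{n}c.png",cv2.resize(im[y0:y1,x0:x1],None,fx=5,fy=5,interpolation=cv2.INTER_CUBIC))
a=cv2.imread("pics/sidec.png");b=cv2.imread("pics/topc.png");print(a.shape,b.shape)
E
```

```text
side green [(np.int32(79), array([216.8 , 347.77])), (np.int32(78), array([202.46, 341.99]))]
white [(np.int32(207), array([232.73, 355.18])), (np.int32(188), array([186.8 , 336.68])), (np.int32(20), array([209.45, 345.25]))]
black [(np.int32(86), array([244.8 , 362.34])), (np.int32(46), array([175.61, 334.41]))]
top green [(np.int32(61), array([125.87, 212.72])), (np.int32(59), array([127.34, 227.51]))]
white [(np.int32(133), array([128.95, 243.  ])), (np.int32(119), array([124.97, 197.56])), (np.int32(19), array([126.42, 220.11]))]
black [(np.int32(51), array([133.53, 253.96])), (np.int32(37), array([127.46, 187.16])), (np.int32(33), array([133.12, 224.15])), (np.int32(12), array([131.5 , 208.83])), (np.int32(11), array([135.55, 243.  ]))]
vial {'side': (209.56893920898438, 344.8276062011719), 'top': (126.5029296875, 220.0382080078125)} (array([487.77, 402.8 ,  48.96]), np.float64(0.02500994283399683))
side 4179 ((246.9637908935547, 206.31552124023438), (41.5751953125, 117.03299713134766), 40.23636245727539) [[193.3  237.56]
 [268.89 148.22]
 [300.63 175.07]
 [225.03 264.41]]
top 5948 ((272.8556823730469, 170.17527770996094), (136.4046173095703, 46.6790771484375), 2.602562189102173) [[203.66 190.39]
 [205.78 143.76]
 [342.05 149.96]
 [339.93 196.59]]
(575, 575, 3) (350, 775, 3)
```

View pics/topc.png

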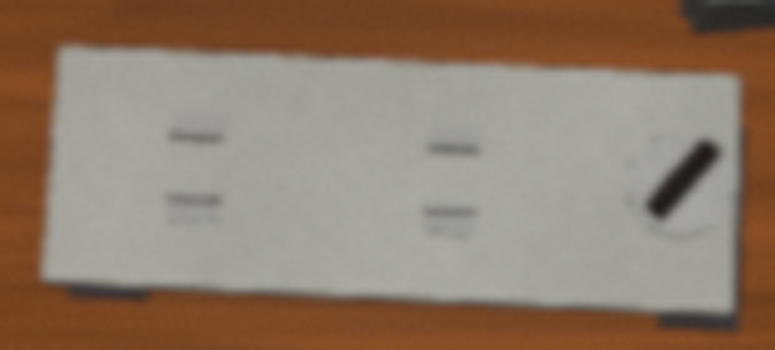

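View pics/sidec.png

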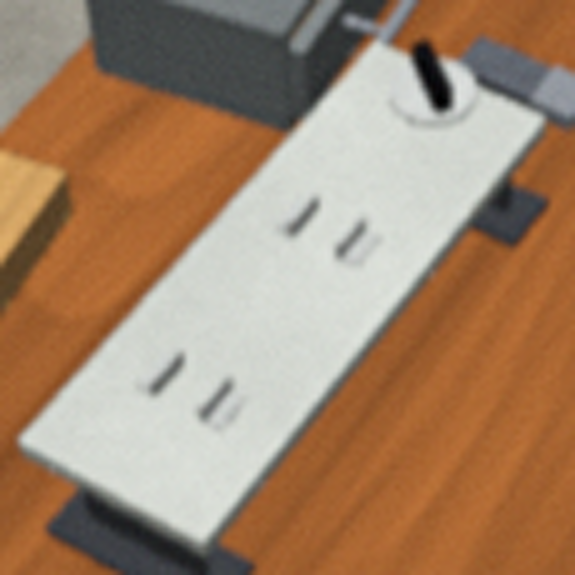

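The crops show the shelf corners, four wall stripes and the knob bar clearly. Top-crop corners (5x) are (60,45), (740,75), (735,312) and (42,280), and the bar runs from (655,212) to (711,147). Next I'll triangulate these.

```bash
python3 - <<'E'
from h import *
np.set_printoptions(precision=1,suppress=True)
T=lambda p:(195+p[0]/5-.4,135+p[1]/5-.4); S=lambda p:(190+p[0]/5-.4,150+p[1]/5-.4)
P={"LF":((20,440),(60,45)),"LN":((208,550),(42,281)),"RN":((545,118),(735,312)),"RF":((378,40),(740,75)),
"barA":((421,48),(711,147)),"barB":((443,103),(655,212)),
"cLf":((167,374),(196,137)),"cLn":((218,402),(194,201)),"cRf":((301,217),(454,149)),"cRn":((352,242),(450,212))}
R={}
for k,(s,t) in P.items():
    p,e=tri(S(s),T(t)); R[k]=p; print(k,p,round(e,1))
d=lambda a,b:np.linalg.norm(R[a]-R[b])
print("len",d("LF","RF"),d("LN","RN"),"wid",d("LF","LN"),d("RF","RN"),"clips",d("cLf","cRf"),d("cLn","cRn"))
ax=(R["LF"]+R["LN"]-R["RF"]-R["RN"])/2; print("axis",ax, "yaw",np.degrees(np.arctan2(ax[1],ax[0])),"slope",ax[2]/np.linalg.norm(ax))
print("mid",np.mean([R[k] for k in("LF","LN","RN","RF")],0),"clipmid",np.mean([R[k] for k in("cLf","cLn","cRf","cRn")],0),"bar",(R["barA"]+R["barB"])/2)
for n,uv in(("top",[(128.95,243),(124.97,197.56)]),("side",[(232.73,355.18),(186.8,336.68)])):
    a,b=[onz(n,q,45) for q in uv]; print(n,a,b,"levelyaw",np.degrees(np.arctan2(*(a-b)[1::-1])))
E
```

```text
LF [710.  162.4  97.5] 1.5
LN [569.9 169.6  91.9] 2.8
RN [ 554.7 -230.7  108.3] 1.3
RF [ 691.4 -234.9  113.5] 2.1
barA [ 642.  -211.8  147.9] 0.5
barB [ 606.8 -180.9  139.7] 1.6
cLf [654.7  81.1 107.1] 1.2
cLn [617.3  81.7 103.8] 0.6
cRf [648.8 -68.3 111.3] 2.8
cRn [610.6 -66.7 110.3] 0.1
len 398.07034888951426 400.9059882909887 wid 140.3944839727858 136.78187140776936 clips 149.49942858552663 148.63419882038036
axis [ 16.9 398.8 -16.2] yaw 87.5687699433837 slope -0.04052045883877318
mid [631.5 -33.4 102.8] clipmid [632.9   7.  108.1] bar [ 624.4 -196.4  143.8]
top [419.7 393.5  45. ] [556.  412.3  45. ] levelyaw -172.1308942133751
side [419.7 394.7  45. ] [555.9 413.4  45. ] levelyaw -172.19689206770434
```

Call:
carry_out(deltas=[0,0,-10,0.06,0,0,-1,0,0,0,0,0,0,-1,0,0,0,0,0,0,-1])

```text
clock: 0.48
eef_pos: [223.1, -613.1, 230.9]
tool_rot: [-3.141, 0.0, 0.432]
force: [0.1, -1.0, 0.1]
width: 85.5
gripper_force: 0.0
```

```bash
cat > plan.py <<'E'
import numpy as np
from scipy.spatial.transform import Rotation as Ro
def rot(yaw,tilt=0,about=0): # tool down at yaw(deg); tilt deg about horizontal world axis at heading 'about'
    a=np.radians(about); return Ro.from_rotvec(np.radians(tilt)*np.array([np.cos(a),np.sin(a),0]))*Ro.from_euler("xyz",[180,0,yaw],degrees=True)
def rows(path,claw):
    out=[];p,R=np.array(path[0][0],float),path[0][1]
    for q,S in path[1:]:
        d=R.inv().apply(np.array(q)-p)/1000; w=np.degrees((R.inv()*S).as_rotvec())
        d=np.round(d,4);w=np.round(w,2); out+=[*w,*d,claw]; p=p+R.apply(d*1000);R=R*Ro.from_rotvec(np.radians(w))
        print(", ".join(f"{v:g}" for v in [*w,*d,claw])+",")
    print("end",p.round(1),R.as_euler("xyz").round(4)); return p,R
def arc(a,b,n): # a,b=(x,y,z,yawdeg)
    P=[]
    ca=[np.hypot(*a[:2]),np.degrees(np.arctan2(a[1],a[0])),a[2],a[3]];cb=[np.hypot(*b[:2]),np.degrees(np.arctan2(b[1],b[0])),b[2],b[3]]
    for s in np.linspace(0,1,n+1):
        r,t,z,y=np.array(ca)*(1-s)+np.array(cb)*s;t=np.radians(t); P.append(((r*np.cos(t),r*np.sin(t),z),rot(y)))
    return P
E
python3 - <<'E'
from plan import *
rows(arc((223.2,-613.4,231.3,24.71),(487.8,402.8,141.3,187.87),18),-1)
E
```

```text
0, 0, -9.06, 0.0692, 0.0009, 0.005, -1,
-0, 0, -9.07, 0.069, 0.0045, 0.005, -1,
-0, 0, -9.06, 0.0686, 0.0081, 0.005, -1,
-0, 0, -9.07, 0.0679, 0.0115, 0.005, -1,
-0, 0, -9.06, 0.0671, 0.0151, 0.005, -1,
-0, 0, -9.07, 0.0661, 0.0185, 0.005, -1,
-0, 0, -9.06, 0.065, 0.0219, 0.005, -1,
-0, 0, -9.07, 0.0636, 0.0252, 0.005, -1,
-0, 0, -9.06, 0.0622, 0.0284, 0.005, -1,
-0, 0, -9.06, 0.0604, 0.0315, 0.005, -1,
-0, 0, -9.07, 0.0587, 0.0345, 0.005, -1,
-0, 0, -9.06, 0.0566, 0.0375, 0.005, -1,
-0, 0, -9.07, 0.0546, 0.0403, 0.005, -1,
-0, 0, -9.06, 0.0523, 0.0431, 0.005, -1,
-0, 0, -9.07, 0.0499, 0.0455, 0.005, -1,
-0, 0, -9.06, 0.0473, 0.0481, 0.005, -1,
-0, 0, -9.07, 0.0448, 0.0503, 0.005, -1,
-0, 0, -9.06, 0.042, 0.0525, 0.005, -1,
end [487.8 402.8 141.3] [-3.1416  0.     -3.0042]
```

```bash
python3 - <<'E'
from plan import *
P=arc((223.2,-613.4,231.3,24.71),(487.8,402.8,231.3,187.87),24)
rows([((q[0],q[1],231.3-max(0,i-12)*9.0),S) for i,(q,S) in enumerate(P)],-1)
E
```

```text
0, 0, -6.8, 0.0519, 0.0014, 0, -1,
-0, 0, -6.8, 0.0518, 0.0034, -0, -1,
-0, 0, -6.8, 0.0516, 0.0054, -0, -1,
-0, 0, -6.79, 0.0512, 0.0074, -0, -1,
-0, 0, -6.8, 0.0509, 0.0093, -0, -1,
-0, 0, -6.8, 0.0503, 0.0113, -0, -1,
-0, 0, -6.8, 0.0499, 0.0133, -0, -1,
-0, 0, -6.8, 0.0492, 0.0152, -0, -1,
-0, 0, -6.8, 0.0485, 0.017, -0, -1,
-0, 0, -6.79, 0.0477, 0.0189, -0, -1,
-0, 0, -6.8, 0.047, 0.0208, -0, -1,
-0, 0, -6.8, 0.046, 0.0225, -0, -1,
-0, 0, -6.8, 0.045, 0.0242, 0.009, -1,
-0, 0, -6.8, 0.044, 0.026, 0.009, -1,
-0, 0, -6.8, 0.043, 0.0276, 0.009, -1,
-0, 0, -6.79, 0.0417, 0.0292, 0.009, -1,
-0, 0, -6.8, 0.0405, 0.0308, 0.009, -1,
-0, 0, -6.8, 0.0393, 0.0323, 0.009, -1,
-0, 0, -6.8, 0.0379, 0.0338, 0.009, -1,
-0, 0, -6.8, 0.0365, 0.0351, 0.009, -1,
-0, 0, -6.8, 0.035, 0.0366, 0.009, -1,
-0, 0, -6.79, 0.0336, 0.0378, 0.009, -1,
-0, 0, -6.8, 0.0321, 0.039, 0.009, -1,
-0, 0, -6.8, 0.0304, 0.0402, 0.009, -1,
end [487.8 402.8 123.3] [-3.1416  0.     -3.0042]
```

Call:
carry_out(deltas=[0,0,-6.8,0.0519,0.0014,0,-1,0,0,-6.8,0.0518,0.0034,0,-1,0,0,-6.8,0.0516,0.0054,0,-1,0,0,-6.8,0.0512,0.0074,0,-1,0,0,-6.8,0.0509,0.0093,0,-1,0,0,-6.8,0.0503,0.0113,0,-1,0,0,-6.8,0.0499,0.0133,0,-1,0,0,-6.8,0.0492,0.0152,0,-1,0,0,-6.8,0.0485,0.017,0,-1,0,0,-6.8,0.0477,0.0189,0,-1,0,0,-6.8,0.047,0.0208,0,-1,0,0,-6.8,0.046,0.0225,0,-1])

```text
clock: 1.98
eef_pos: [619.9, -169.3, 231.0]
tool_rot: [-3.141, 0.001, 1.856]
force: [1.1, 0.2, -0.5]
width: 85.4
gripper_force: 0.0
```

Call:
carry_out(deltas=[0,0,-6.8,0.045,0.0242,0.009,-1,0,0,-6.8,0.044,0.026,0.009,-1,0,0,-6.8,0.043,0.0276,0.009,-1,0,0,-6.8,0.0417,0.0292,0.009,-1,0,0,-6.8,0.0405,0.0308,0.009,-1,0,0,-6.8,0.0393,0.0323,0.009,-1,0,0,-6.8,0.0379,0.0338,0.009,-1,0,0,-6.8,0.0365,0.0351,0.009,-1,0,0,-6.8,0.035,0.0366,0.009,-1,0,0,-6.8,0.0336,0.0378,0.009,-1,0,0,-6.8,0.0321,0.039,0.009,-1,0,0,-6.8,0.0304,0.0402,0.009,-1])

```text
clock: 3.48
eef_pos: [487.9, 402.3, 122.6]
tool_rot: [-3.14, 0.001, -3.003]
force: [0.8, -0.1, 1.0]
width: 85.3
gripper_force: 0.0
```

Call:
carry_out(deltas=[0,0,0,0,0,0,-1,0,0,0,0,0,0,-1,0,0,0,0,0,0,-1])

```text
clock: 3.85
eef_pos: [489.3, 400.5, 123.2]
tool_rot: [-3.14, 0.001, -3.008]
force: [-0.0, -0.1, 0.9]
width: 85.5
gripper_force: 0.0
```

Call:
carry_out(deltas=[0,0,-0.2,0.0012,0.0025,0.03,-1,0,0,0,0,0,0.03,-1,0,0,0,0,0,0.02,-1,0,0,0,0,0,0.02,-1,0,0,0,0,0,0.01,-1,0,0,0,0,0,0,-1,0,0,0,0,0,0,-1])

```text
clock: 4.72
eef_pos: [486.2, 405.7, 14.1]
tool_rot: [3.141, 0.001, -3.0]
force: [0.7, -0.5, -0.1]
width: 85.6
gripper_force: 0.0
```

```bash
python3 - <<'E'
from cell import ctrl
for i in range(3):
    s=ctrl.read_state(); print(s["clock"],s["eef_pos"].round(1),s["qd"].round(3))
    ctrl.get_image("top")
E
```

```text
4.725 [486.2 405.7  14.1] [ 0.    -0.006 -0.    -0.002 -0.001  0.    -0.001]
4.775 [486.3 405.7  14.2] [ 0.003 -0.003 -0.     0.     0.002  0.    -0.001]
4.825 [486.3 405.6  14.2] [-0.002  0.     0.004  0.001  0.001  0.     0.001]
```

Call:
carry_out(deltas=[0,0,0,-0.0011,-0.003,0.001,-1,0,0,0,0,0,0,0.2,0,0,0,0,0,0,1,0,0,0,0,0,0,1,0,0,0,0,0,0,1,0,0,0,0,0,0,1,0,0,0,0,0,0,1,0,0,0,0,0,0,1])

```text
clock: 5.88
eef_pos: [487.4, 402.4, 12.5]
tool_rot: [3.141, 0.0, -3.0]
force: [-0.7, -0.9, 1.8]
width: 25.4
gripper_force: 60.3
```

```bash
python3 - <<'E'
from plan import *
P=arc((487.4,402.4,182.5,188.1),(633,7,182.5,87.57),14)
rows(P,1)
P=[((0,0,0),rot(87.57)),((0,0,0),rot(87.57,-2.1,-2.43))]
rows(P,1)
E
```

```text
0, -0, 7.18, -0.0154, -0.0265, -0, 1,
-0, -0, 7.18, -0.0174, -0.0252, -0, 1,
-0, -0, 7.18, -0.0193, -0.0239, -0, 1,
-0, -0, 7.18, -0.0211, -0.0223, -0, 1,
-0, -0, 7.18, -0.0227, -0.0206, -0, 1,
-0, -0, 7.18, -0.0242, -0.0188, -0, 1,
-0, -0, 7.19, -0.0256, -0.0169, -0, 1,
-0, -0, 7.18, -0.0269, -0.0148, -0, 1,
-0, -0, 7.18, -0.0279, -0.0128, -0, 1,
-0, -0, 7.18, -0.0288, -0.0106, -0, 1,
-0, -0, 7.18, -0.0295, -0.0084, -0, 1,
-0, -0, 7.18, -0.0301, -0.006, -0, 1,
-0, -0, 7.18, -0.0305, -0.0038, -0, 1,
-0, -0, 7.18, -0.0306, -0.0014, -0, 1,
end [633.    7.  182.5] [3.1416 0.     1.5284]
-0, -2.1, -0, 0, 0, 0, 1,
end [0. 0. 0.] [3.1416 0.0367 1.5284]
```

Call:
carry_out(deltas=[0,0,0,0,0,-0.01,1,0,0,0,0,0,-0.03,1,0,0,0,0,0,-0.05,1,0,0,0,0,0,-0.05,1,0,0,0,0,0,-0.03,1,0,0,0,0,0,0,1,0,0,0,0,0,0,1])

```text
clock: 6.75
eef_pos: [486.8, 401.0, 180.8]
tool_rot: [-3.139, -0.002, -3.0]
force: [0.2, 0.3, -3.8]
width: 25.2
gripper_force: 59.7
```

Call:
carry_out(deltas=[0,0,7.2,-0.0154,-0.0265,0,1,0,0,7.2,-0.0174,-0.0252,0,1,0,0,7.2,-0.0193,-0.0239,0,1,0,0,7.2,-0.0211,-0.0223,0,1,0,0,7.2,-0.0227,-0.0206,0,1,0,0,7.2,-0.0242,-0.0188,0,1,0,0,7.2,-0.0256,-0.0169,0,1,0,0,7.2,-0.0269,-0.0148,0,1,0,0,7.2,-0.0279,-0.0128,0,1,0,0,7.2,-0.0288,-0.0106,0,1,0,0,7.2,-0.0295,-0.0084,0,1,0,0,7.2,-0.0301,-0.006,0,1])

```text
clock: 8.25
eef_pos: [627.3, 66.5, 179.8]
tool_rot: [-3.137, -0.0, 1.771]
force: [-0.2, 1.1, -3.3]
width: 25.4
gripper_force: 59.6
```

Call:
carry_out(deltas=[0,0,7.2,-0.0305,-0.0038,0,1,0,0,7.0,-0.0306,-0.0014,0,1,0,-2.1,0,0,0,0,1,0,0,0,0,0,0.02,1,0,0,0,0,0,0,1,0,0,0,0,0,0,1,0,0,0,0,0,0,1,0,0,0,0,0,0,1])

```text
clock: 9.25
eef_pos: [632.4, 6.0, 162.8]
tool_rot: [3.141, 0.037, 1.527]
force: [-0.2, -0.8, -2.6]
width: 25.2
gripper_force: 59.6
```

```bash
python3 - <<'E'
from h import *
im={n:ctrl.get_image(n)[:,:,::-1].copy() for n in C}
s=ctrl.read_state(); print(s["eef_pos"].round(1),np.degrees(s["tool_rot"]).round(2),s["force"],s["width"])
a=im["side"][140:280,180:320];b=im["top"][130:215,190:360]
cv2.imwrite("pics/h1.png",np.vstack([cv2.resize(a,(340,340),interpolation=2),cv2.resize(b,(340,170),interpolation=2)]))
print(proj("top",(633,7,160)),proj("side",(633,7,160)))
E
```

```text
[632.3   5.9 162.7] [179.96   2.1   87.51] [ 0.68115889  0.04926762 -2.20824063] 25.065499556684482
[258.55233819 165.40722062] [241.05005792 200.16199368]
```

Call:
carry_out(deltas=[0,0,0,0.001,0.0007,0.012,1,0,0,0,0,0,0.012,1,0,0,0,0,0,0.008,1,0,0,0,0,0,0.006,1,0,0,0,0,0,0.004,1,0,0,0,0,0,0.003,1,0,0,0,0,0,0,1,0,0,0,0,0,0,1])

```text
clock: 10.35
eef_pos: [633.0, 5.3, 117.6]
tool_rot: [3.141, 0.037, 1.527]
force: [-0.6, -0.4, -2.5]
width: 25.3
gripper_force: 59.6
```

Call:
carry_out(deltas=[0,0,0,0,0,0.001,1,0,0,0,0,0,0.001,1,0,0,0,0,0,0.001,1,0,0,0,0,0,0,1])

```text
clock: 10.85
eef_pos: [632.9, 5.2, 115.7]
tool_rot: [3.141, 0.037, 1.527]
force: [-3.2, -0.8, 5.8]
width: 25.4
gripper_force: 61.0
```

```bash
python3 - <<'E'
from h import *
im={n:ctrl.get_image(n)[:,:,::-1].copy() for n in C}
a=im["side"][150:270,190:310];b=im["top"][130:210,200:360]
cv2.imwrite("pics/h2.png",np.hstack([cv2.resize(a,(400,400),interpolation=2),np.vstack([cv2.resize(b,(400,200),interpolation=2)]*2)]))
E
```

```text
(no output)
```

View pics/h2.png

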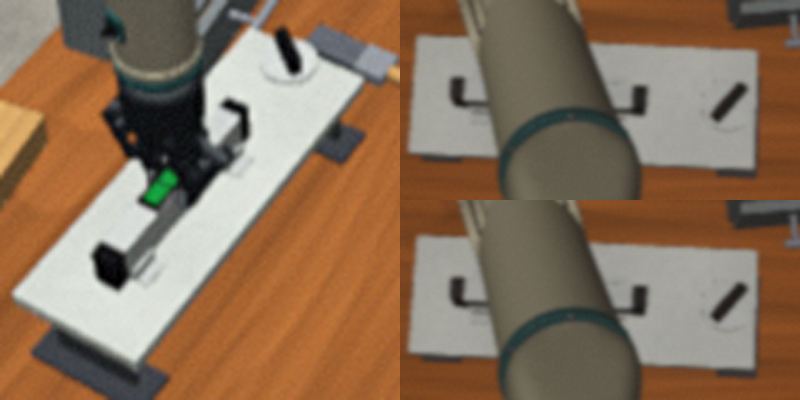

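The level lies between the walls, with its black ends beyond both clips in each view. I'll release it and rise.

Call:
carry_out(deltas=[0,0,0,0,0,0,0,0,0,0,0,0,0,-1,0,0,0,0,0,0,-1,0,0,0,0,0,0,-1,0,0,0,0,0,0,-1,0,0,0,0,0,-0.02,-1,0,0,0,0,0,-0.04,-1,0,0,0,0,0,-0.05,-1,0,2.1,0,0,0,0,-1,0,0,0,0,0,0,-1])

```text
clock: 12.2
eef_pos: [632.5, 7.6, 223.9]
tool_rot: [-3.141, 0.001, 1.525]
force: [-0.5, -0.6, -0.4]
width: 85.4
gripper_force: 0.0
```

```bash
python3 - <<'E'
from plan import *
from h import *
s=ctrl.read_state(); print(s["eef_pos"].round(1),np.degrees(s["tool_rot"]).round(2))
x,y,z=s["eef_pos"]
rows(arc((x,y,z,87.5),(624.2,-197,z,-41.2),14),-1)
E
```

```text
[632.5   7.6 223.9] [-1.7996e+02  5.0000e-02  8.7400e+01]
0, -0, 9.19, -0.0143, 0.0022, 0, -1,
-0, -0, 9.2, -0.0139, 0.0042, 0, -1,
-0, -0, 9.19, -0.0132, 0.006, 0, -1,
-0, -0, 9.19, -0.0123, 0.0078, 0, -1,
-0, -0, 9.19, -0.0111, 0.0094, 0, -1,
-0, -0, 9.2, -0.0098, 0.0109, 0, -1,
-0, -0, 9.19, -0.0082, 0.0122, 0, -1,
-0, -0, 9.19, -0.0064, 0.0132, -0, -1,
-0, -0, 9.2, -0.0046, 0.014, -0, -1,
-0, -0, 9.19, -0.0027, 0.0146, -0, -1,
-0, -0, 9.19, -0.0006, 0.0147, -0, -1,
-0, -0, 9.19, 0.0014, 0.0148, -0, -1,
-0, -0, 9.2, 0.0034, 0.0145, -0, -1,
-0, -0, 9.19, 0.0054, 0.0139, -0, -1,
end [ 624.2 -197.   223.9] [ 3.1416 -0.     -0.7191]
```

Call:
carry_out(deltas=[0,0,9.2,-0.0143,0.0022,0,-1,0,0,9.2,-0.0139,0.0042,0,-1,0,0,9.2,-0.0132,0.006,0,-1,0,0,9.2,-0.0123,0.0078,0,-1,0,0,9.2,-0.0111,0.0094,0,-1,0,0,9.2,-0.0098,0.0109,0,-1,0,0,9.2,-0.0082,0.0122,0,-1,0,0,9.2,-0.0064,0.0132,0,-1,0,0,9.2,-0.0046,0.014,0,-1,0,0,9.2,-0.0027,0.0146,0,-1,0,0,9.2,-0.0006,0.0147,0,-1,0,0,9.2,0.0014,0.0148,0,-1])

```text
clock: 13.7
eef_pos: [628.6, -166.3, 222.2]
tool_rot: [3.14, 0.004, -0.405]
force: [0.2, -0.2, -0.4]
width: 85.2
gripper_force: 0.0
```

Call:
carry_out(deltas=[0,0,9.2,0.0034,0.0145,0,-1,0,0,9.2,0.0054,0.0139,0,-1,0,0,0,0,0,0,-1,0,0,0,0,0,0,-1,0,0,0,0,0,0,-1,0,0,0,0,0,0,-1])

```text
clock: 14.45
eef_pos: [624.6, -194.7, 224.2]
tool_rot: [-3.141, 0.0, -0.719]
force: [-0.4, -0.3, 0.2]
width: 85.6
gripper_force: 0.0
```

```bash
python3 - <<'E'
from h import *
np.set_printoptions(precision=2,suppress=True)
im={n:ctrl.get_image(n)[:,:,::-1].copy() for n in C}
s=ctrl.read_state(); print(s["clock"],s["eef_pos"].round(1),np.degrees(s["tool_rot"]).round(2))
for n,roi in(("side",(180,140,320,280)),("top",(195,130,350,215))):
    q=im[n].astype(int);b,g,r=q[...,0],q[...,1],q[...,2]
    print(n,"green",[(a,c) for a,c,_ in blobs((g>r+40)&(g>b+30),roi,4)])
    print("black",[(a,c) for a,c,_ in blobs(q.max(2)<60,roi,15)])
a=im["side"][130:270,180:320];b=im["top"][130:215,190:360]
cv2.imwrite("pics/h3.png",np.hstack([cv2.resize(a,(400,400),interpolation=2),np.vstack([cv2.resize(b,(400,200),interpolation=2)]*2)]))
E
```

```text
14.55 [ 624.5 -195.1  224.3] [-179.99    0.    -41.25]
side green [(np.int32(79), array([239.22, 204.49])), (np.int32(14), array([247.36, 195.36]))]
black [(np.int32(112), array([218.88, 257.24])), (np.int32(103), array([264.43, 144.97])), (np.int32(92), array([222.78, 229.43])), (np.int32(81), array([255.19, 160.75])), (np.int32(49), array([276.  , 164.92])), (np.int32(29), array([261.41, 184.59]))]
top green [(np.int32(98), array([254.91, 166.24])), (np.int32(15), array([270.8, 167. ]))]
black [(np.int32(336), array([328.03, 198.57])), (np.int32(116), array([320.59, 141.75])), (np.int32(41), array([295.22, 169.61])), (np.int32(36), array([222.67, 166.61]))]
```

View pics/h3.png

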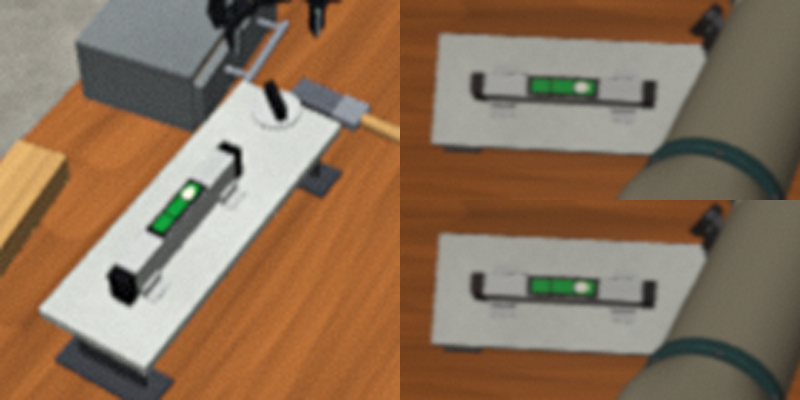

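The level is seated in both clips with its vial up. The bubble is at the knob's end, around (583,88) in the composite. Next I'll descend onto the knob.

Call:
carry_out(deltas=[0,0,0,0.0009,0.0012,0.03,-1,0,0,0,0,0,0.03,-1,0,0,0,0,0,0.02,-1,0,0,0,0,0,0.012,-1,0,0,0,0,0,0.006,-1,0,0,0,0,0,0,-1,0,0,0,0,0,0,-1,0,0,0,0,0,0,-1])

```text
clock: 15.55
eef_pos: [624.8, -197.0, 127.0]
tool_rot: [-3.141, -0.001, -0.721]
force: [-1.2, -0.5, -0.4]
width: 85.4
gripper_force: 0.0
```

Call:
carry_out(deltas=[0,0,0,0,0,0.002,-1,0,0,0,0,0,0,0,0,0,0,0,0,0,0.5,0,0,0,0,0,0,1,0,0,0,0,0,0,1,0,0,0,0,0,0,1,0,0,0,0,0,0,1,0,0,0,0,0,0,1,0,0,0,0,0,0,1,0,0,0,0,0,0,1])

```text
clock: 16.8
eef_pos: [624.4, -198.2, 124.5]
tool_rot: [3.14, -0.002, -0.721]
force: [-2.4, -5.6, 5.9]
width: 13.1
gripper_force: 63.2
```

Call:
carry_out(deltas=[0,0,0,0,0,0.001,1,0,0,0,0,0,0.001,1,0,0,0,0,0,0.001,1,0,0,0,0,0,0.001,1,0,0,0,0,0,0,1])

```text
clock: 17.42
eef_pos: [624.5, -198.3, 122.8]
tool_rot: [3.141, -0.002, -0.721]
force: [-5.6, -3.7, 17.7]
width: 13.0
gripper_force: 65.8
```

```bash
cat > bub.py <<'E'
from h import *
def look(name=None,box=None):
    im={n:ctrl.get_image(n)[:,:,::-1].copy() for n in C}
    s=ctrl.read_state(); print(s["clock"],s["eef_pos"].round(1),np.degrees(s["tool_rot"]).round(2),"F",s["force"].round(1),"M",s["torque"].round(2))
    P={}
    for n,roi in(("side",(225,175,265,225)),("top",(235,155,290,180))):
        q=cv2.resize(im[n],None,fx=4,fy=4,interpolation=cv2.INTER_CUBIC).astype(int);b,g,r=q[...,0],q[...,1],q[...,2]
        m=((g>r+30)&(g>b+20)).astype(np.uint8)
        R=[4*v for v in roi]; mm=np.zeros_like(m);mm[R[1]:R[3],R[0]:R[2]]=m[R[1]:R[3],R[0]:R[2]]
        k=cv2.morphologyEx(mm,cv2.MORPH_CLOSE,np.ones((41,41),np.uint8))
        hull=cv2.minAreaRect(np.argwhere(k)[:,::-1].astype(np.float32))
        box=cv2.erode(k,np.ones((9,9),np.uint8))
        bub=((q.min(2)>125)&(box>0)); 
        bub=blobs(bub.astype(np.uint8),R,10)
        gc=(np.array(hull[0])-1.5)/4
        out=[(a,(c-1.5)/4) for a,c,_ in bub[:2]]
        print(n,"green rect",gc.round(2),np.array(hull[1])/4,[ (a,c.round(2)) for a,c in out])
        P[n]=(gc,out[0][1] if out else gc)
        if out: print("  bubble offset mm (+=knob end)",round(-(onz(n,out[0][1],150)-onz(n,gc,150))@np.array([.0424,.9991,0]),1))
    print("vial",tri(P["side"][0],P["top"][0]),"bubble",tri(P["side"][1],P["top"][1]))
    if name:
        a=im["side"][130:250,190:310];b=im["top"][130:215,190:360]
        cv2.imwrite(name,np.hstack([cv2.resize(a,(590,590),interpolation=2)[:400,:400],np.vstack([cv2.resize(b,(400,200),interpolation=2),cv2.resize(im["side"][130:190,230:350],(400,200),interpolation=2)])]))
    return im
E
python3 -c "
from bub import *
look('pics/h4.png')"
```

```text
17.525 [ 624.6 -198.3  122.8] [ 1.7999e+02 -1.3000e-01 -4.1320e+01] F [-5.6 -3.6 18. ] M [-0.9   1.5   0.01]
side green rect [241.59 202.45] [ 5.62110615 22.70977974] [(np.int32(173), array([244.98, 198.57]))]
  bubble offset mm (+=knob end) 18.8
top green rect [259.22 166.54] [27.27850151  6.35063553] [(np.int32(298), array([265.19, 166.9 ]))]
  bubble offset mm (+=knob end) 16.7
vial (array([632.58080487,   5.59201138, 148.01063746]), np.float64(0.25426536471480254)) bubble (array([630.91209689, -11.2518292 , 150.64297638]), np.float64(0.21816930638883175))
```

View pics/h4.png

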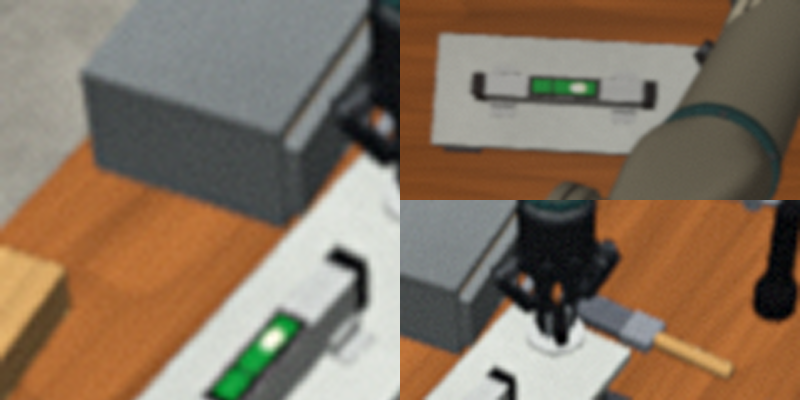

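The grip is on the bar, and 18 N against a stop means the foot is bearing. The bubble is about 17 mm toward the knob's end. I'll turn it anticlockwise.

Call:
carry_out(deltas=[0,0,-3,0,0,0,1,0,0,-6,0,0,0,1,0,0,-6,0,0,0,1,0,0,-6,0,0,0,1,0,0,-6,0,0,0,1,0,0,-6,0,0,0,1,0,0,-6,0,0,0,1,0,0,-6,0,0,0,1,0,0,-3,0,0,0,1,0,0,0,0,0,0,1,0,0,0,0,0,0,1,0,0,0,0,0,0,1])

```text
clock: 19.02
eef_pos: [624.3, -199.1, 122.9]
tool_rot: [3.139, -0.001, 0.116]
force: [-5.8, -6.1, 17.7]
width: 12.7
gripper_force: 63.8
```

Call:
carry_out(deltas=[0,0,0,0,0,0,1,0,0,0,0,0,0,1,0,0,0,0,0,0,1,0,0,0,0,0,0,1,0,0,0,0,0,0,1,0,0,0,0,0,0,1,0,0,0,0,0,0,1,0,0,0,0,0,0,1,0,0,0,0,0,0,1,0,0,0,0,0,0,1])

```text
clock: 20.27
eef_pos: [624.3, -199.1, 122.9]
tool_rot: [3.139, -0.001, 0.116]
force: [-5.8, -5.0, 16.9]
width: 12.9
gripper_force: 63.8
```

```bash
python3 -c "
from bub import *
look()"
```

```text
20.375 [ 624.3 -199.1  122.9] [ 1.7984e+02 -4.0000e-02  6.6300e+00] F [-5.6 -5.3 17.9] M [-1.16  1.52 -0.02]
side green rect [241.61 202.71] [ 5.58800077 22.37848854] [(np.int32(204), array([242.47, 201.88]))]
  bubble offset mm (+=knob end) 4.2
top green rect [259.47 166.63] [27.2539444   6.28748226] [(np.int32(260), array([260.29, 166.71]))]
  bubble offset mm (+=knob end) 2.3
vial (array([632.88696051,   4.99481369, 145.96425397]), np.float64(0.4794693937918096)) bubble (array([631.74561121,   2.44822058, 148.19002531]), np.float64(0.4513771370918323))
```

Call:
carry_out(deltas=[0,0,-4,0,0,0,1,0,0,-5,0,0,0,1,0,0,-4,0,0,0,1,0,0,0,0,0,0,1,0,0,0,0,0,0,1,0,0,0,0,0,0,1,0,0,0,0,0,0,1,0,0,0,0,0,0,1,0,0,0,0,0,0,1,0,0,0,0,0,0,1,0,0,0,0,0,0,1,0,0,0,0,0,0,1])

```text
clock: 21.88
eef_pos: [624.4, -199.3, 122.9]
tool_rot: [3.138, 0.0, 0.343]
force: [-5.3, -5.8, 17.5]
width: 12.8
gripper_force: 63.6
```

Call:
carry_out(deltas=[0,0,0,0,0,0,1,0,0,0,0,0,0,1,0,0,0,0,0,0,1,0,0,0,0,0,0,1,0,0,0,0,0,0,1,0,0,0,0,0,0,1])

```text
clock: 22.62
eef_pos: [624.4, -199.3, 122.9]
tool_rot: [3.138, 0.0, 0.343]
force: [-5.0, -5.8, 16.9]
width: 12.7
gripper_force: 63.6
```

```bash
python3 -c "
from bub import *
im=look()
a=im['side'][190:215,225:260];b=im['top'][155:180,240:280]
cv2.imwrite('pics/h5.png',np.hstack([cv2.resize(a,(390,280),interpolation=2),cv2.resize(b,(400,280),interpolation=2)]))
q=im['top'].astype(int);print(q[164:169,244:274].mean(0).round().astype(int).tolist())"
```

```text
22.725 [ 624.4 -199.3  122.9] [1.7981e+02 1.0000e-02 1.9630e+01] F [-6.  -4.9 16.8] M [-1.32  1.44  0.02]
side green rect [241.57 202.8 ] [ 5.60892248 22.18073845] [(np.int32(193), array([241.89, 202.55]))]
  bubble offset mm (+=knob end) 1.3
top green rect [259.51 166.65] [27.19919586  6.24136162] [(np.int32(273), array([259.32, 166.63]))]
  bubble offset mm (+=knob end) -0.5
vial (array([633.01173365,   4.94133421, 145.39112663]), np.float64(0.6322526959056775)) bubble (array([632.13361638,   5.19380945, 147.51015581]), np.float64(0.35806639585168065))
[[120, 123, 123], [74, 81, 77], [48, 78, 46], [49, 103, 39], [53, 118, 38], [53, 120, 37], [54, 121, 37], [54, 121, 37], [53, 120, 37], [52, 115, 38], [49, 102, 39], [56, 104, 48], [80, 125, 75], [113, 147, 114], [138, 162, 146], [147, 168, 159], [143, 167, 158], [127, 159, 141], [104, 144, 113], [76, 123, 76], [56, 101, 50], [48, 95, 41], [52, 107, 40], [54, 114, 42], [54, 114, 40], [55, 115, 41], [55, 114, 42], [55, 111, 42], [53, 99, 44], [51, 78, 49]]
```

View pics/h5.png

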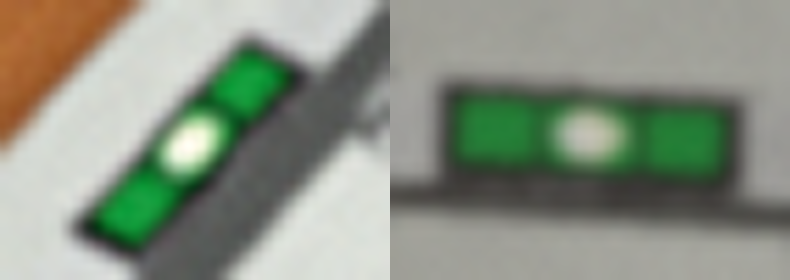

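The picture shows the bubble between both lines, centred to within about 1 mm: top at (590,135), side at (190,148). The foot is still pressed with about 17 N and the knob is gripped, so I'm handing it in.

```bash
python3 -c "
from cell import ctrl
print(ctrl.finish_job())"
```

```text
the job is handed in; nothing more can be done
None
```

The job is handed in at about 23 s: the level is seated in both clips and released, the knob is still gripped and pressed with about 17 N, and the bubble is about 1 mm from centre between the lines; the judge gave no verdict back.

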